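Swap the pail on the delivery stand for the vase

TASK

The green vase is to go out for delivery in place of the metal pail. Swing the stand's red hold-down arm about a quarter turn clear by its black knob, lift the pail off the stand by its handle and set it down gently and upright wholly on the round cork mat, then stand the vase gently and upright in the middle of the stand's platform and swing the arm fully back over it. Keep pail and vase upright all the way, and leave the other things on the bench where they are.

Things in the scene. Friction and masses are not known exactly. Their poses are not given: they have to be found in the camera images.
- seat (a point): centre of the top of the stand's square wooden platform (130 x 130 mm, 40 mm above the bench, a flat round black pad 96 mm wide in its middle), fixed. Axes are the stand's: x points, level, from the platform centre to the arm's post, z up. The post (22 mm thick, upright) stands at x = +95 mm, on a tongue of the base.
- hold_arm (a joint): angle of the red hold-down arm about the upright post, rad. 0 = over the platform centre, blocking the lift; grows anticlockwise from above, stop at 1.65. Arm 18 mm wide, 12 mm thick, underside 114 mm above the platform; reaches 80 mm from the post axis on the vessel's side, 60 mm on the knob's side. Light friction (0.06 N m): stays where left.
- hold_knob (a point): middle of the black upright round knob on the arm's tail: 24 mm diameter, 44 mm tall (22 mm above and below this point, its foot on the arm), 55 mm from the post's axis on the side away from the vessel. At joint 0 it lies at x = +150 mm, y = 0 in the stand's axes; it circles the post as the arm turns.
- pail_mid (a point): centre of the metal pail's body, half-way up (52 mm above its underside). Round, open, 84 mm wide at the foot, 104 mm at the rim, 104 mm tall, about 0.4 kg, with a rigid arched handle fixed upright in its own y-z plane. z is the pail's axis. It begins on the stand under the hold-down arm.
- pail_grip (a point): middle of the blue grip at the top of the pail's handle, 178 mm above the pail's underside: a level round bar 18 mm thick and 64 mm long, lying along this point's y axis, directly above the pail's centre. To be pinched from above across the bar.
- vase_mid (a point): centre of the green vase, half-way up (52 mm above its underside). Round, open at the top, 104 mm tall, 74 mm wide at the foot, 60 mm wide and straight from 45 mm above its underside to the rim, wall 4 mm, about 0.35 kg. z is its axis. It begins standing on the bench.
- mat: round cork mat, 160 mm wide, 6 mm thick, fixed to the bench; the origin is the centre of its underside.
- twine: bystander, to be left alone: small reel of twine, 48 mm wide, 60 mm tall; origin at its underside, about its middle
- tape: bystander, to be left alone: teal tape ring lying flat, 60 mm wide, 22 mm tall; origin at its underside, about its middle
- shears: bystander, to be left alone: steel scissors with red handles, about 165 mm long, lying flat; origin at its underside, about its middle
- secateurs: bystander, to be left alone: black-handled secateurs, about 170 mm long, lying flat; origin at its underside, about its middle
- clay_pot: bystander, to be left alone: empty terracotta pot, 84 mm wide, 75 mm tall; origin at its underside, about its middle
- mister: bystander, to be left alone: white bottle with blue cap, 60 mm wide, 170 mm tall; origin at its underside, about its middle
Mind the look-alikes: they are no part of the job. Several things have the shape of the mat; the one meant has the colours described above. Of the things shaped like the part that bears pail_mid, the aluminium one is meant.

How it is judged (in metres and radians):
On the way, in this order (a step that is already met when the one before it is completed fails the run):
1. the hold-down arm is swung clear (beyond 1.0 rad) with the pail still on the stand (value of joint hold_arm above 1 rad and distance of pail_mid from where it was at the start of the episode below 0.04 m), for 0.1 s.
2. the pail stands upright on the cork mat, released (horizontal distance between pail_mid and mat below 0.038 m and height (world z) of pail_mid between 0.052 and 0.064 m and angle between pail_mid's own z axis and vertical below 0.1 rad and linear speed of pail below 0.02 m/s and contact force between the fingers and pail below 0.1 N), for 0.2 s.
3. the vase stands upright in the middle of the platform, released (horizontal distance between vase_mid and seat below 0.015 m and z of vase_mid in the frame of seat between 0.046 and 0.058 m and angle between vase_mid's own z axis and vertical below 0.1 rad and linear speed of vase below 0.02 m/s and contact force between the fingers and vase below 0.1 N), for 0.2 s.
At the end, for the whole second after the job is handed in: The pail stands upright (within 0.1 rad) and at rest on the cork mat, its axis within 38 mm of the mat's centre; the vase stands upright (within 0.1 rad) and at rest on the platform, its axis within 15 mm of the platform's centre; the hold-down arm is back over the vase (joint below 0.2 rad) (value of joint hold_arm below 0.2 rad and horizontal distance between pail_mid and mat below 0.038 m and height (world z) of pail_mid between 0.052 and 0.064 m and angle between each of pail_mid, vase_mid's own z axis and vertical below 0.1 rad and linear speed of each of pail, vase below 0.02 m/s and horizontal distance between vase_mid and seat below 0.015 m and z of vase_mid in the frame of seat between 0.046 and 0.058 m); the robot touches nothing.
It fails at once if the pail or the vase is tilted by more than 0.5 rad (angle between any of pail_mid, vase_mid's own z axis and vertical above 0.5 rad).
It fails at once if the pail reaches the mat, or the vase the platform, dropped or banged down (faster than 0.45 m/s within 25 mm of it) ((height (world z) of pail_mid below 0.083 m and horizontal distance between pail_mid and mat below 0.08 m and linear speed of pail above 0.45 m/s) or (z of vase_mid in the frame of seat below 0.077 m and horizontal distance between vase_mid and seat below 0.08 m and linear speed of vase above 0.45 m/s)).
It fails at once if a bystander is moved by more than 30 mm (distance of any of twine, tape, shears, secateurs, clay_pot, mister from where it was at the start of the episode above 0.03 m).
It also fails if it takes over 72 s, if anything falls off the work surface, if the arm or the gripper's body presses on something with over 40 N, if the wrist force passes 120 N, or if a joint passes its speed limit or range.

ROBOT

A 6-joint arm with a two-finger parallel gripper is mounted at the origin on the work surface. World frame = base frame: x ahead of the robot, y to its left, z up, the work surface at z = 0. Lengths are in mm, angles in rad, forces in N, time in s.
With the tool pointing down it reaches from about 350 to 875 mm from the base axis. Payload 4.2 kg.
Tool frame: the origin (TCP) lies between the finger pads; the fingertips stand 14 mm ahead of it and the grasp point (between the pads) lies 5 mm behind it; z points along the fingers, y is the line along which they close (so a half turn about z gives the same grasp; the last joint's range is limited). The gripper opens to 85 mm and grips with 20 to 120 N. Pads are 22 mm wide; open, the fingers measure 114 mm over their backs; the gripper's body (76 mm by 85 mm) begins 54 mm behind the grasp point. The pads swing forward as they close: fully open they stand 13 mm farther back than shut.
Start: joints at [-0.884, 0.385, 0.008, 0, -1.194, -0.259], TCP at [259.306, -568.647, 245.312] pointing down, gripper open.
Joint ranges: [-3.14, 3.14], [-1.21, 2.06], [-1.07, 1.41], [-3.16, 2.05], [-2.99, -0.16], [-3.1, 3.1]. Speed limits (rad/s): [2.79, 2.79, 3.14, 3.14, 3.14, 3.14].

INTERFACE

Orientations are given as a unit quaternion [x, y, z, w].
In Python, from bench import * gives the robot as it stands.
- The arm moves only by the tool carry_out, never from a script. Its argument "motion" is a list of rows, each a list of 7 numbers: the turn, a rotation vector about the tool's x, y, z in rad, then the shift along the tool's x, y, z in mm, then the opening, from -1 (shut) to 1 (fully open), so that 0 is half open. A call has 1 to 5 rows; each row is the pose to reach, as a shift and turn from the pose commanded when the call began, along the tool's axes at that moment; what a row does not reach only later rows make up. A row lasts 1/8 s, in which the tool goes at most 62.5 mm and 10.7 degrees, less where a joint would pass 70% of its speed; a pose out of reach is approached as far as the arm can. A call with a gripper value outside its range is refused whole. The fingers move at their own pace and stop on an object; the grip force is fixed at half the most. Time passes only in rows, so rows that repeat a pose let the fingers close. It gives the time, the measured TCP pose, the force, the opening and the grip force at its end, in the units of the state.
- read_state(): the state, without advancing time (a new reading comes with each control period).
- get_image(name): name is "scene" or "top" or "wrist"; returns a dict with "color" (420x560x3 uint8, blue, green, red), "mtx" (3x3 intrinsics, pixels), "position" and "orientation" of the camera in the world. Camera axes: x right, y down, z forward; pixel columns grow to the right and rows downward; lengths in mm; the calibration is good to about 2 mm. A picture is of the moment at which its call begins. There is no depth.
- job_done(): hands the job in; it is judged then, once.
The state is a dict: "clock": time; "joints": joint angles; "joint_vel": joint speeds; "joint_efforts": joint torques, N m; "position": TCP position; "ee_rot": TCP orientation; "contact_force": force on the tool from outside, world axes, zero at the start; "wrist_torque": the same for the moment, N m; "gripper_width": finger opening in mm; "grasp_force": force on a finger pad.
Only numpy, scipy, OpenCV 4.12 (cv2) and the standard library are available. Lean on these libraries where they do the work, as an engineer would, in place of code of your own. Each camera call takes 0.05 s, during which the arm holds its last target. There are 200 camera calls.

## Working session

There is one attempt and no reset: what is moved stays moved. The work goes in short steps, Python scripts to look and compute and a tool call to move; the robot and the scene stay as the last step left them, time stands still between calls to the robot, and variables do not carry over. Pictures are saved under pics/ and viewed, at most 10 in all, crops included, and the job is handed in when it is done.

Besides the shell and the picture viewer there is one more tool, called after ">>>" by a JSON object that holds its "name" and its "arguments". carry_out: Moves the arm, as the interface text tells. Its arguments: {"type":"object","properties":{"motion":{"type":"array"}},"required":["motion"]}

```bash
mkdir -p pics; ls; python3 - <<'E'
from bench import *
import cv2
for n in ("scene","top"):
    im=get_image(n); cv2.imwrite(f"pics/{n}0.png",im["color"]); print(n,im["mtx"],im["position"],im["orientation"])
print(read_state())
E
```

```text
pics
scene [[394.97666862   0.         278.76656875]
 [  0.         394.97666862 209.56588964]
 [  0.           0.           1.        ]] [ 961.97515941 -697.53177707  764.6100293 ] [ 0.85889243  0.22968007 -0.11193703 -0.44387044]
top [[495.27291246   0.         282.64700348]
 [  0.         495.27291246 209.00443226]
 [  0.           0.           1.        ]] [ 433.22522926   39.84917846 1560.51398615] [-0.697899    0.71504289 -0.02324164  0.03332367]
{'clock': 0.1, 'joints': array([-8.84448947e-01,  3.85461604e-01,  6.73139586e-03, -4.49569721e-04,
       -1.19401726e+00, -2.58615186e-01]), 'joint_vel': array([ 0.00054838, -0.00229819,  0.00368523,  0.00083991, -0.00071602,
       -0.00128544]), 'joint_efforts': array([-4.40943277e-04, -3.93318665e+01,  1.88930386e+01,  4.19798434e+00,
       -2.62128699e-03, -2.35653161e-06]), 'position': array([ 259.06541109, -568.21293025,  244.32752595]), 'ee_rot': array([-2.12158369e-01,  9.77234788e-01,  9.63774878e-04, -2.57933464e-04]), 'contact_force': array([-0.95642604,  1.03290805, -0.00495499]), 'wrist_torque': array([-0.00421279, -0.00580759, -0.01491125]), 'grasp_force': 0.0, 'gripper_width': 85.04774392028051}
```

View pics/scene0.png

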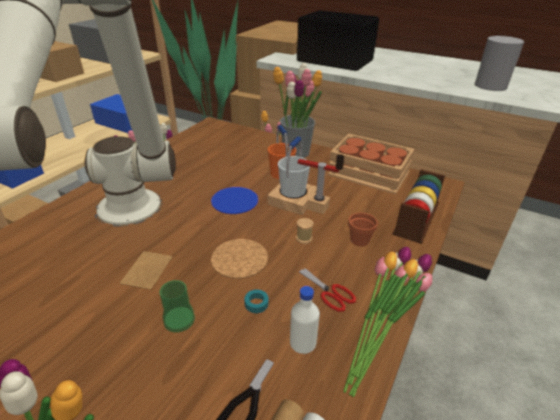

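View pics/top0.png

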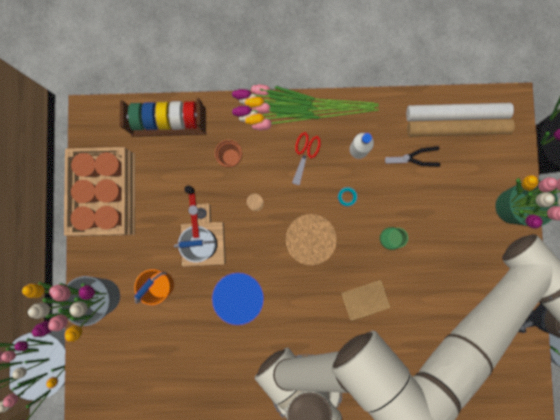

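Scene: aluminium pail on the stand at about (293,178), cork mat (240,258), green vase (177,305). Top: pail (197,243), knob (190,190), mat (311,239), vase (392,238). The orange pail and the blue mat are look-alikes.

```bash
cat > h.py <<'E'
import numpy as np, cv2
from bench import *
from scipy.spatial.transform import Rotation as R
def ray(im,u,v):
    d=R.from_quat(im["orientation"]).apply(np.linalg.inv(im["mtx"])@[u,v,1]); return np.array(im["position"]),d
def px(im,u,v,z):
    p,d=ray(im,u,v); return (p+d*(z-p[2])/d[2]).round(1)
def proj(im,P):
    c=R.from_quat(im["orientation"]).inv().apply(np.array(P,float)-im["position"]); q=c@im["mtx"].T; return q[...,:2]/q[...,2:]
E
python3 - <<'E'
from h import *
im=get_image("top")
for n,u,v,z in [("mat",311,239,6),("vase",392,238,104),("pailgrip",196,243,218),("knob",190,189,180),("twine",255,202,60),("clay",229,153,75),("mister",365,140,170),("orange",152,287,100),("blue",238,298,6),("tape",347,197,22),("scis",307,160,5)]: print(n,px(im,u,v,z))
c=im["color"]
a=cv2.resize(c[170:280,130:270],None,fx=5.5,fy=5.5,interpolation=cv2.INTER_CUBIC)
cv2.imwrite("pics/c1.png",a)
s=get_image("scene")["color"]
cv2.imwrite("pics/c2.png",cv2.resize(s[120:230,240:380],None,fx=5,fy=5,interpolation=cv2.INTER_CUBIC))
hsv=cv2.cvtColor(c,cv2.COLOR_BGR2HSV)
def cent(name,box,lo,hi,z):
    x0,y0,x1,y1=box; m=cv2.inRange(hsv[y0:y1,x0:x1],lo,hi); (cx,cy),r=cv2.minEnclosingCircle(cv2.findNonZero(m)); M=cv2.moments(m,True)
    u,v=M["m10"]/M["m00"]+x0,M["m01"]/M["m00"]+y0; print(name,u,v,(cx+x0,cy+y0,r),px(im,u,v,z))
cent("mat",(275,205,350,275),(8,60,150),(20,140,255),6)
cent("vase",(372,218,412,258),(45,60,20),(85,255,255),104)
E
```

```text
mat [461.7 -26.    6. ]
vase [ 457.2 -258.8  104. ]
pailgrip [454.5 294.9 218. ]
knob [607.1 317.5 180. ]
twine [577.3 143.5  60. ]
clay [727.5 218.7  75. ]
mister [ 735.8 -180.2  170. ]
orange [330.7 447.9 100. ]
blue [284.1 205.9   6. ]
tape [ 589.4 -141.1   22. ]
scis [712.3 -20.4   5. ]
mat 310.4870415647922 239.20977995110024 (310.1836280822754, 239.45243453979492, 25.993366241455078) [461.1 -24.4   6. ]
vase 393.3171247357294 237.7970401691332 (393.5, 238.0, 13.647443771362305) [ 457.7 -262.6  104. ]
```

View pics/c1.png

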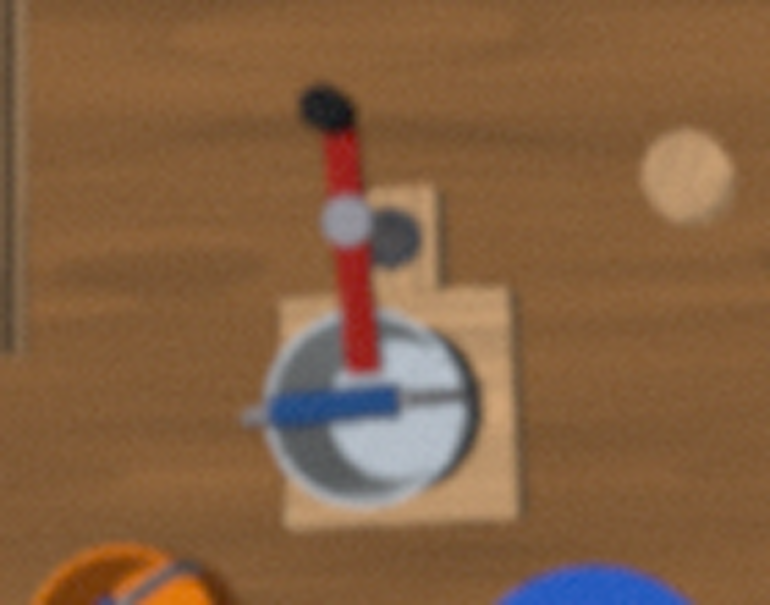

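View pics/c2.png

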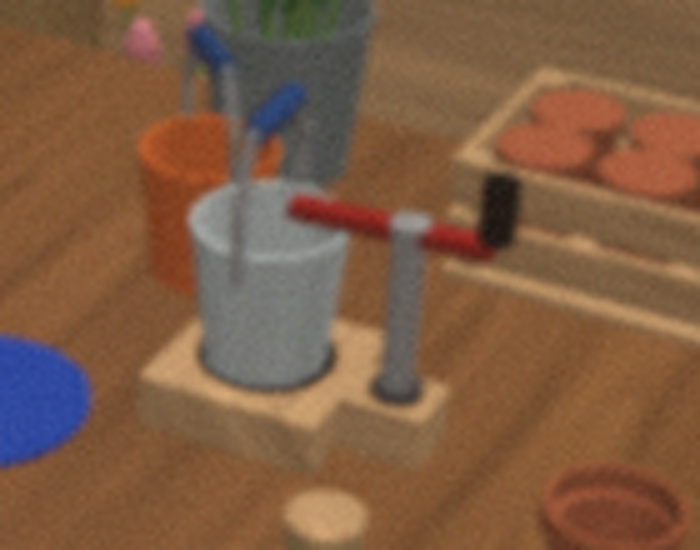

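Top crop: platform corners at crop px (280,300), (512,288), (520,517), (287,527). Post top (347,222), knob (327,108), blue grip (270,411) to (400,399). The scene crop confirms the arm lies over the pail and the knob stands upright on its tail.

```bash
python3 - <<'E'
from h import *
im=get_image("top"); s=get_image("scene")
f=lambda u,v,z: px(im,u/5.5+130-.4,v/5.5+170-.4,z)
C=np.array([f(280,300,40),f(512,288,40),f(520,517,40),f(287,527,40)]);print(C,"seat",C.mean(0))
x=(C[0]+C[1]-C[2]-C[3])[:2]; y=(C[0]+C[3]-C[1]-C[2])[:2]
print("yaw",np.arctan2(x[1],x[0]),np.arctan2(-y[0],y[1]))
print("post",f(347,222,172),"knob",f(327,108,190),"grip",f(270,411,218),f(400,399,218),"pail rim",f(370,408,144))
# scene
g=lambda u,v,z: px(s,u/5+240-.4,v/5+120-.4,z)
print("scene: grip",g(278,110,218),"post",g(410,222,172),"knobtop",g(502,180,210),"rim",g(268,222,144))
# mat/vase scene
hs=cv2.cvtColor(s["color"],cv2.COLOR_BGR2HSV)
m=cv2.inRange(hs[270:340,150:205],(40,60,20),(90,255,255)); print("vase bbox",cv2.boundingRect(m))
print("mat scene",px(s,240,257.5,6), "vase top proj",proj(s,[[457,-261,104],[457,-261,0]]))
st=read_state(); print(R.from_quat(st["ee_rot"]).as_matrix().round(3))
E
```

```text
[[516.4 376.   40. ]
 [520.  245.6  40. ]
 [392.4 243.   40. ]
 [389.9 373.   40. ]] seat [454.675 309.4    40.   ]
yaw 0.02203500049980217 0.023421215696646916
post [548.4 312.1 172. ] knob [605.2 318.2 190. ] grip [452. 342. 218.] [456.4 277.6 218. ] pail rim [453.4 306.4 144. ]
scene: grip [452.1 317.5 218. ] post [552.1 305.7 172. ] knobtop [604.3 317.1 210. ] rim [453.8 306.  144. ]
vase bbox (10, 11, 34, 51)
mat scene [465.4 -26.9   6. ] vase top proj [[176.68560495 284.72196163]
 [182.64613647 314.98776207]]
[[-0.91  -0.415 -0.   ]
 [-0.415  0.91   0.001]
 [ 0.     0.001 -1.   ]]
```

>>> {"name": "carry_out", "arguments": {"motion": [[0, 0, 0, -30, 29, -15, 1], [0, 0, 0, -66, 64, -30, 1], [0, 0, 0, -102, 99, -45, 1], [0, 0, 0, -138, 134, -55, 1], [0, 0, 0, -174, 169, -60, 1]]}}

```text
clock: 0.92
position: [348.0, -341.3, 306.1]
ee_rot: [-0.212, 0.977, -0.0, 0.001]
contact_force: [-0.2, -0.1, 0.9]
gripper_width: 85.7
grasp_force: 0.0
```

>>> {"name": "carry_out", "arguments": {"motion": [[0, 0, 0, -36, 35, 0, 1], [0, 0, 0, -72, 70, 0, 1], [0, 0, 0, -108, 105, 0, 1], [0, 0, 0, -144, 140, 0, 1], [0, 0, 0, -180, 175, 0, 1]]}}

```text
clock: 1.55
position: [438.9, -107.2, 305.6]
ee_rot: [-0.212, 0.977, -0.0, 0.0]
contact_force: [0.5, -0.9, -0.5]
gripper_width: 85.5
grasp_force: 0.0
```

>>> {"name": "carry_out", "arguments": {"motion": [[0, 0, 0, -36, 35, 0, 0.5], [0, 0, 0, -72, 70, 0, 0.2], [0, 0, 0, -108, 105, 0, 0], [0, 0, 0, -144, 140, 0, 0], [0, 0, 0, -180, 175, 0, 0]]}}

```text
clock: 2.17
position: [530.2, 126.7, 305.5]
ee_rot: [-0.212, 0.977, 0.0, 0.0]
contact_force: [1.3, -0.5, -0.2]
gripper_width: 42.9
grasp_force: 0.0
```

```bash
cat >> h.py <<'E'
def to(tgt,yawdeg):
    """tool-frame row (turn,shift) to bring TCP to tgt, tool pointing down with tool-y at yawdeg (mod 180 nearest)"""
    s=read_state(); r=R.from_quat(s["ee_rot"]); y=np.radians(yawdeg); 
    best=None
    for k in (0,np.pi):
        a=y+k; M=np.array([[np.sin(a),np.cos(a),0],[-np.cos(a),np.sin(a),0],[0,0,-1]])
        d=r.inv()*R.from_matrix(M); v=d.as_rotvec()
        if best is None or np.linalg.norm(v)<np.linalg.norm(best): best=v
    d=r.inv().apply(np.array(tgt)-s["position"])
    print("turn",best.round(3),"shift",d.round(1),"| clk %.2f pos %s w %.1f q6 %.2f F %s"%(s["clock"],s["position"].round(1),s["gripper_width"],s["joints"][5],s["contact_force"].round(1)))
E
python3 -c "
from h import *
to([605,317.5,300],96.7)"
```

```text
Traceback (most recent call last):
  File "h.py", line 16, in to
    d=r.inv()*R.from_matrix(M); v=d.as_rotvec()
              ~~~~~~~~~~~~~^^^
  File "scipy/spatial/transform/_rotation.pyx", line 1143, in scipy.spatial.transform._rotation.Rotation.from_matrix
ValueError: Non-positive determinant (left-handed or null coordinate frame) in rotation matrix 0: [[ 0.99317065 -0.11667074  0.        ]
 [ 0.11667074  0.99317065  0.        ]
 [ 0.          0.         -1.        ]].
```

```bash
sed -i 's/\[\[np.sin(a),np.cos(a),0\],\[-np.cos(a),np.sin(a),0\]/[[-np.sin(a),np.cos(a),0],[np.cos(a),np.sin(a),0]/' h.py
python3 -c "
from h import *
to([575,317.5,305],96.7)"
```

```text
turn [0.    0.    0.311] shift [-120.   154.9    0.5] | clk 2.17 pos [530.2 126.7 305.5] w 42.9 q6 -1.67 F [ 1.3 -0.5 -0.2]
```

>>> {"name": "carry_out", "arguments": {"motion": [[0, 0, 0.08, -37, 36, 0, 0], [0, 0, 0.16, -74, 72, 0, 0], [0, 0, 0.24, -111, 108, 0, 0], [0, 0, 0.31, -147, 142, 0, 0], [0, 0, 0.31, -147, 142, 0, 0]]}}

```text
clock: 2.8
position: [605.0, 318.2, 302.7]
ee_rot: [-0.06, 0.998, -0.001, -0.001]
contact_force: [-0.4, -0.1, -0.2]
gripper_width: 42.4
grasp_force: 0.0
```

```bash
python3 -c "
from h import *
im=get_image('wrist'); cv2.imwrite('pics/w1.png',im['color']); print(im['position'],im['orientation'])
to([605,317.5,195],96.7)
print(proj(im,[[605,317.5,210],[549.6,311,172],[454.5,309,218]]))"
```

```text
[539.7260462  309.70415544 431.91618043] [0.65746992 0.74237632 0.09649276 0.08543916]
turn [-0.001 -0.002  0.003] shift [ -0.8   1.1 108.5] | clk 2.85 pos [604.6 316.5 303.5] w 42.5 q6 -2.17 F [-0.9 -0.1 -0.4]
[[279.44207602 221.77752251]
 [279.76301443 141.75654673]
 [296.02642519 -20.49262815]]
```

View pics/w1.png

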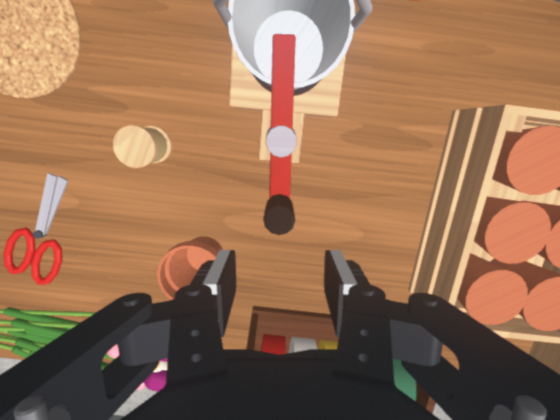

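The wrist picture shows the knob top at (279,218) and the post at (281,141), within a few px of the prediction.

>>> {"name": "carry_out", "arguments": {"motion": [[0, 0, 0, 0, 0, 30, 0], [0, 0, 0, 0, 0, 60, 0], [0, 0, 0, 0, 1, 90, 0], [0, 0, 0, 0, 1, 113, 0], [0, 0, 0, 0, 1, 113, -0.3]]}}

```text
clock: 3.48
position: [603.5, 314.5, 190.8]
ee_rot: [-0.058, 0.998, -0.001, -0.002]
contact_force: [0.1, 0.9, -0.5]
gripper_width: 29.9
grasp_force: 0.0
```

>>> {"name": "carry_out", "arguments": {"motion": [[0, 0, 0, 0, 0, 0, -0.3], [0, 0, -0.14, 0.5, 7.7, 0, -0.3], [0, 0, -0.28, 2.1, 15.2, 0, -0.3], [0, 0, -0.42, 4.8, 22.4, 0, -0.3], [0, 0, -0.56, 8.4, 29.2, 0, -0.3]]}}

```text
clock: 4.1
position: [594.3, 344.4, 194.7]
ee_rot: [-0.335, 0.942, 0.0, 0.002]
contact_force: [2.6, -0.9, -0.6]
gripper_width: 30.1
grasp_force: 1.1
```

>>> {"name": "carry_out", "arguments": {"motion": [[0, 0, -0.14, 0.5, 7.7, 0, -0.3], [0, 0, -0.28, 2.1, 15.2, 0, -0.3], [0, 0, -0.42, 4.8, 22.4, 0, -0.3], [0, 0, -0.56, 8.4, 29.2, 0, -0.3], [0, 0, -0.7, 12.9, 35.4, 0, -0.3]]}}

```text
clock: 4.72
position: [562.0, 364.7, 194.9]
ee_rot: [-0.638, 0.77, -0.0, 0.003]
contact_force: [2.2, 0.9, -0.5]
gripper_width: 30.1
grasp_force: 1.0
```

>>> {"name": "carry_out", "arguments": {"motion": [[0, 0, -0.12, 0.4, 6.6, 0, -0.3], [0, 0, -0.2, 1.1, 10.9, 0, -0.3], [0, 0, -0.2, 1.1, 10.9, 0, -0.3], [0, 0, -0.2, 1.1, 10.9, 0, 0], [0, 0, -0.2, 1.1, 9.0, 0, 0]]}}

```text
clock: 5.35
position: [551.6, 364.3, 192.6]
ee_rot: [0.709, -0.705, -0.0, -0.0]
contact_force: [-1.0, 0.4, -0.2]
gripper_width: 42.8
grasp_force: 0.0
```

```bash
python3 -c "
from h import *
to([454,309,300],184)"
```

```text
turn [ 0.     0.    -0.063] shift [  54.7   97.9 -107.4] | clk 5.35 pos [551.6 364.3 192.6] w 42.8 q6 -0.82 F [-1.   0.4 -0.2]
```

>>> {"name": "carry_out", "arguments": {"motion": [[0, 0, 0, 0, 0, -40, 0], [0, 0, 0, 0, 0, -80, 0], [0, 0, 0, 10, 20, -107, 0], [0, 0, -0.03, 32, 60, -107, 0], [0, 0, -0.06, 55, 98, -107, 0]]}}

```text
clock: 5.98
position: [453.1, 308.1, 299.4]
ee_rot: [0.73, -0.683, -0.0, -0.0]
contact_force: [0.1, 0.6, 0.5]
gripper_width: 43.0
grasp_force: 0.0
```

```bash
python3 -c "
from h import *
im=get_image('wrist'); cv2.imwrite('pics/w2.png',im['color'])
to([454,309,225],184)
print(proj(im,[[452,342,218],[456.4,277.6,218],[454.5,309,40]]).round(1))
c=im['color']; m=cv2.inRange(cv2.cvtColor(c,cv2.COLOR_BGR2HSV),(100,120,40),(125,255,255))
n,l,s,ce=cv2.connectedComponentsWithStats(m)
for i in range(1,n):
  if s[i,4]>300:
    r=cv2.minAreaRect(cv2.findNonZero((l==i).astype('uint8'))); print(s[i],ce[i].round(1),r,px(im,*ce[i],218))
t=get_image('top')['color']; cv2.imwrite('pics/t2.png',cv2.resize(t[170:280,130:270],None,fx=5.5,fy=5.5))
"
```

```text
turn [ 0.004 -0.001 -0.002] shift [-4.2 -5.9 74.5] | clk 6.03 pos [448.6 304.5 299.5] w 42.9 q6 -0.83 F [-4.7 -3.6 -2.1]
[[276.6 270.2]
 [276.4 182.1]
 [277.6 183.2]]
[  355    40   126   131 12810] [417.8 105.1] ((417.9000549316406, 105.19998931884766), (119.85324096679688, 134.6112823486328), 26.56505012512207) [370.4 222.5 218. ]
[ 267  184   21   88 1737] [276.8 227.8] ((277.0, 227.5), (87.0, 20.0), 90.0) [454.  309.8 218. ]
[392 359  31  31 334] [404.7 374.1] ((404.73388671875, 375.3822021484375), (41.49809646606445, 11.846814155578613), 51.95296096801758) [343.8 425.4 218. ]
```

View pics/w2.png

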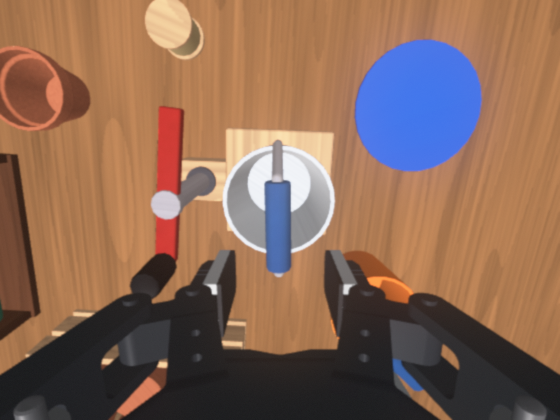

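The wrist picture shows the arm swung clear to about 90° and the blue grip centred at (277,228), which gives (454,310).

>>> {"name": "carry_out", "arguments": {"motion": [[0, 0, 0, 0, 0, 25, 0], [0, 0, 0, 0, 0, 50, 0], [0, 0, 0, 0, 0, 75, 0], [0, 0, 0, 0, 0, 87, 0], [0, 0, 0, 0, 0, 87, 0]]}}

```text
clock: 6.7
position: [454.1, 308.7, 211.7]
ee_rot: [0.73, -0.683, 0.0, 0.001]
contact_force: [-1.0, 0.4, 0.6]
gripper_width: 42.4
grasp_force: 0.0
```

>>> {"name": "carry_out", "arguments": {"motion": [[0, 0, 0, 0, 0, 0, -0.4], [0, 0, 0, 0, 0, 0, -0.8], [0, 0, 0, 0, 0, 0, -1], [0, 0, 0, 0, 0, 0, -1], [0, 0, 0, 0, 0, 0, -1]]}}

```text
clock: 7.32
position: [454.5, 309.4, 213.6]
ee_rot: [0.731, -0.683, 0.0, -0.001]
contact_force: [-0.8, 1.7, 5.2]
gripper_width: 15.9
grasp_force: 58.8
```

>>> {"name": "carry_out", "arguments": {"motion": [[0, 0, 0, 0, 0, -5, -1], [0, 0, 0, 0, 0, -20, -1], [0, 0, 0, 0, 0, -40, -1], [0, 0, 0, 0, 0, -60, -1], [0, 0, 0, 0, 0, -75, -1]]}}

```text
clock: 7.95
position: [453.8, 308.6, 288.1]
ee_rot: [0.73, -0.683, -0.0, 0.0]
contact_force: [-0.6, -0.3, -4.1]
gripper_width: 15.8
grasp_force: 58.8
```

```bash
python3 -c "
from h import *
to([462,-25.5,290],184)
"
```

```text
turn [ 0.    -0.    -0.003] shift [333.9  14.1  -1.9] | clk 7.95 pos [453.8 308.6 288.1] w 15.8 q6 -0.83 F [-0.6 -0.3 -4.1]
```

>>> {"name": "carry_out", "arguments": {"motion": [[0, 0, 0, 8, 0, 0, -1], [0, 0, 0, 26, 1, 0, -1], [0, 0, 0, 54, 2, 0, -1], [0, 0, 0, 90, 4, 0, -1], [0, 0, 0, 130, 6, 0, -1]]}}

```text
clock: 8.57
position: [455.7, 176.2, 286.2]
ee_rot: [0.73, -0.683, -0.0, 0.001]
contact_force: [0.2, -0.9, -4.4]
gripper_width: 16.3
grasp_force: 58.7
```

>>> {"name": "carry_out", "arguments": {"motion": [[0, 0, 0, 40, 2, 0, -1], [0, 0, 0, 80, 3, 0, -1], [0, 0, 0, 116, 5, 0, -1], [0, 0, 0, 146, 6, 0, -1], [0, 0, 0, 170, 7, 0, -1]]}}

```text
clock: 9.2
position: [459.5, 6.1, 286.4]
ee_rot: [0.73, -0.684, -0.001, 0.001]
contact_force: [0.8, 0.8, -3.7]
gripper_width: 16.1
grasp_force: 58.7
```

>>> {"name": "carry_out", "arguments": {"motion": [[0, 0, 0, 18, 1, 0, -1], [0, 0, 0, 28, 1, 0, -1], [0, 0, 0, 34, 1, 0, -1], [0, 0, 0, 34, 1, 0, -1], [0, 0, 0, 34, 1, 0, -1]]}}

```text
clock: 9.82
position: [462.3, -25.1, 287.2]
ee_rot: [0.731, -0.683, -0.0, -0.0]
contact_force: [0.3, 0.0, -5.6]
gripper_width: 16.3
grasp_force: 58.7
```

```bash
python3 -c "
from h import *
to([462,-25.5,180],184)
t=get_image('scene')['color']; cv2.imwrite('pics/s2.png',t)
"
```

```text
turn [ 0.     0.    -0.002] shift [  0.4   0.3 107.2] | clk 9.82 pos [462.3 -25.1 287.2] w 16.3 q6 -0.23 F [ 0.3  0.  -5.6]
```

View pics/s2.png

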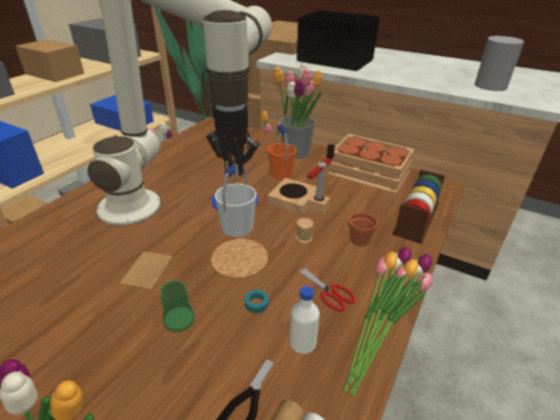

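The pail hangs upright at (237,210), directly above the cork mat at (240,258). The arm's knob is clear at (331,152).

>>> {"name": "carry_out", "arguments": {"motion": [[0, 0, 0, 0, 0, 15, -1], [0, 0, 0, 0, 0, 40, -1], [0, 0, 0, 0, 0, 65, -1], [0, 0, 0, 0, 0, 85, -1], [0, 0, 0, 0, 0, 95, -1]]}}

```text
clock: 10.5
position: [461.3, -25.4, 190.4]
ee_rot: [0.731, -0.683, -0.001, 0.001]
contact_force: [0.3, -0.4, -4.9]
gripper_width: 16.1
grasp_force: 58.7
```

>>> {"name": "carry_out", "arguments": {"motion": [[0, 0, 0, 0, 0, 4, -1], [0, 0, 0, 0, 0, 8, -1], [0, 0, 0, 0, 0, 11, -1], [0, 0, 0, 0, 0, 13, -1], [0, 0, 0, 0, 0, 14, -1]]}}

```text
clock: 11.12
position: [463.0, -25.5, 179.6]
ee_rot: [0.731, -0.683, 0.001, -0.0]
contact_force: [-3.2, 0.2, 6.7]
gripper_width: 16.0
grasp_force: 59.9
```

>>> {"name": "carry_out", "arguments": {"motion": [[0, 0, 0, 0, 0, 0, -0.5], [0, 0, 0, 0, 0, 0, -0.1], [0, 0, 0, 0, 0, 0, 0], [0, 0, 0, 0, 0, 0, 0], [0, 0, 0, 0, 0, -5, 0]]}}

```text
clock: 11.75
position: [462.1, -25.5, 183.2]
ee_rot: [0.73, -0.683, -0.0, 0.0]
contact_force: [1.1, 0.2, -0.0]
gripper_width: 42.7
grasp_force: 0.0
```

>>> {"name": "carry_out", "arguments": {"motion": [[0, 0, 0, 0, 0, -25, 0], [0, 0, 0, 0, 0, -60, 0.5], [0, 0, 0, 0, 0, -90, 1], [0, 0, 0, 0, 0, -105, 1], [0, 0, 0, 0, 0, -105, 1]]}}

```text
clock: 12.38
position: [462.6, -25.3, 288.9]
ee_rot: [0.73, -0.683, 0.0, -0.001]
contact_force: [-0.1, -0.0, -0.4]
gripper_width: 85.6
grasp_force: 0.0
```

```bash
python3 -c "
from h import *
im=get_image('top'); c=im['color']; cv2.imwrite('pics/t3.png',c)
w=get_image('wrist');
c=w['color']; m=cv2.inRange(cv2.cvtColor(c,cv2.COLOR_BGR2HSV),(100,120,40),(125,255,255))
n,l,s,ce=cv2.connectedComponentsWithStats(m)
for i in range(1,n):
  if s[i,4]>300: print(s[i],px(w,*ce[i],184))
to([457,-261,230],184)
"
```

```text
[ 269  177   19   81 1392] [462.5 -25.1 184. ]
[ 335  295   58   72 2670] [384.2  71.8 184. ]
turn [ 0.002  0.    -0.003] shift [234.7  20.2  57.1] | clk 12.47 pos [461.6 -25.4 287.1] w 85.4 q6 -0.23 F [ 0.1 -0.3 -0.6]
```

>>> {"name": "carry_out", "arguments": {"motion": [[0, 0, 0, 20, 2, 0, 1], [0, 0, 0, 65, 6, 0, 1], [0, 0, 0, 120, 10, 0, 1], [0, 0, 0, 175, 15, 0, 1], [0, 0, 0, 220, 19, 0, 1]]}}

```text
clock: 13.1
position: [457.2, -247.9, 286.5]
ee_rot: [0.73, -0.683, -0.001, 0.001]
contact_force: [0.9, -0.3, 1.0]
gripper_width: 85.3
grasp_force: 0.0
```

>>> {"name": "carry_out", "arguments": {"motion": [[0, 0, 0, 10, 1, 10, 1], [0, 0, 0, 14, 1, 30, 1], [0, 0, 0, 14, 1, 40, 1], [0, 0, 0, 14, 1, 40, 1], [0, 0, 0, 14, 1, 40, 1]]}}

```text
clock: 13.72
position: [458.5, -259.9, 248.8]
ee_rot: [0.731, -0.683, 0.0, -0.0]
contact_force: [0.3, -0.0, 0.7]
gripper_width: 85.7
grasp_force: 0.0
```

```bash
python3 -c "
from h import *
im=get_image('wrist'); cv2.imwrite('pics/w3.png',im['color'])
to([457,-261,85],184)
a=np.linspace(0,2*np.pi,12,endpoint=False)
print(proj(im,[[457,-261,104],[457,-261,0],[487,-261,104],[427,-261,104],[457,-231,104],[457,-291,104]]).round(1))
"
```

```text
turn [-0.001 -0.001 -0.002] shift [  0.9   1.8 164.1] | clk 13.78 pos [ 458.5 -259.9  249.1] w 85.7 q6 0.28 F [ 0.2  0.7 -0.6]
[[280.4 203.2]
 [280.2 183.3]
 [246.7 201. ]
 [313.9 205.5]
 [278.1 235. ]
 [282.8 169.6]]
```

View pics/w3.png

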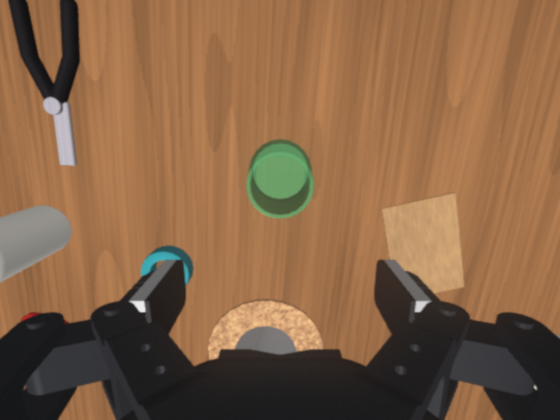

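Rim centre at about (280,184) in this picture, about 19 px from the predicted (280,203), so the vase is further toward -y than assumed. I'll refine that, and also check the pail on the mat.

```bash
python3 -c "
from h import *
im=get_image('wrist'); c=im['color']; hsv=cv2.cvtColor(c,cv2.COLOR_BGR2HSV)
m=cv2.inRange(hsv,(45,70,30),(85,255,255)); m[:120]=0; m[240:]=0; m[:,:230]=0; m[:,330:]=0
print('bbox',cv2.boundingRect(m))
t=get_image('top'); ht=cv2.cvtColor(t['color'],cv2.COLOR_BGR2HSV); mt=cv2.inRange(ht[210:265,365:420],(45,60,20),(85,255,255))
b=cv2.boundingRect(mt); print('top bbox',b[0]+365,b[1]+210,b[2:])
a=np.linspace(0,6.2832,60)
def sil(I,x,y):
  P=np.vstack([[[x+r*np.cos(k),y+r*np.sin(k),z] for k in a] for r,z in((30,104),(30,45),(37,20),(37,0))]); q=proj(I,P); return np.r_[q.min(0),q.max(0)].round(1)
for y in (-262,-270,-278): print(y,sil(im,457,y),sil(t,457,y))
print('rim',px(im,280,184,104),'mat',proj(im,[462,-25,6]),'pailrim',proj(im,[462,-25,110]))
cv2.imwrite('pics/t4.png',cv2.resize(np.hstack([t['color'][190:290,270:420]]),None,fx=4,fy=4))
"
```

```text
bbox (247, 141, 67, 77)
top bbox 383 244 (16, 5)
-262 [246.9 151.5 314.2 234.1] [374.4 226.7 403.4 250.6]
-270 [247.3 144.6 315.1 225.7] [377.  226.6 406.1 250.5]
-278 [247.7 137.6 316.  217.3] [379.5 226.5 408.9 250.5]
rim [ 458.7 -278.3  104. ] mat [264.93211559 352.22318182] pailrim [260.48933261 419.18927261]
```

View pics/t4.png

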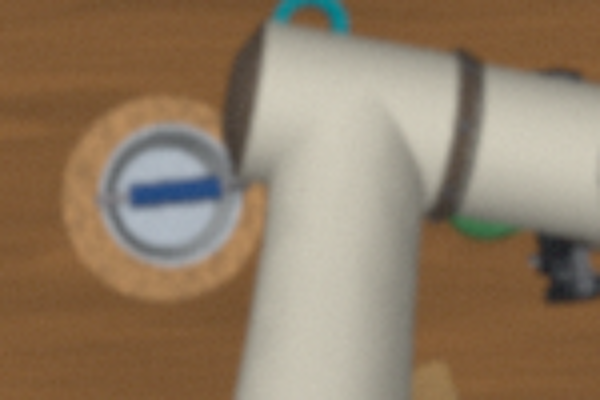

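The pail stands in the middle of the cork mat. The vase is at about (458,-277).

>>> {"name": "carry_out", "arguments": {"motion": [[0, 0, 0, 10, 0, 15, 1], [0, 0, 0, 17, 1, 45, 1], [0, 0, 0, 17, 1, 75, 1], [0, 0, 0, 17, 1, 110, 1], [0, 0, 0, 17, 1, 135, 1]]}}

```text
clock: 14.5
position: [457.1, -277.5, 110.9]
ee_rot: [0.73, -0.683, -0.001, 0.0]
contact_force: [-0.3, 0.7, -0.7]
gripper_width: 85.3
grasp_force: 0.0
```

>>> {"name": "carry_out", "arguments": {"motion": [[0, 0, 0, 0, 0, 20, 1], [0, 0, 0, 0, 0, 33, 1], [0, 0, 0, 0, 0, 33, 1], [0, 0, 0, 0, 0, 33, 0.6], [0, 0, 0, 0, 0, 33, 0.5]]}}

```text
clock: 15.12
position: [458.7, -277.5, 81.2]
ee_rot: [0.73, -0.683, 0.001, -0.0]
contact_force: [-1.3, -0.2, 0.6]
gripper_width: 64.2
grasp_force: 0.0
```

>>> {"name": "carry_out", "arguments": {"motion": [[0, 0, 0, 0, 0, 0, 0.4], [0, 0, 0, 0, 0, 0, 0.3], [0, 0, 0, 0, 0, 0, 0], [0, 0, 0, 0, 0, 0, -0.3], [0, 0, 0, 0, 0, 0, -0.5]]}}

```text
clock: 15.75
position: [459.2, -277.5, 81.7]
ee_rot: [0.731, -0.683, 0.001, -0.0]
contact_force: [0.5, 0.5, 5.7]
gripper_width: 59.2
grasp_force: 63.6
```

```bash
python3 -c "
from h import *
to([455,309,330],184)
"
```

```text
turn [-0.002 -0.001 -0.002] shift [-585.1  -36.1 -249. ] | clk 15.75 pos [ 459.2 -277.5   81.7] w 59.2 q6 0.31 F [0.5 0.5 5.7]
```

>>> {"name": "carry_out", "arguments": {"motion": [[0, 0, 0, 0, 0, -6, -0.6], [0, 0, 0, 0, 0, -25, -0.6], [0, 0, 0, 0, 0, -55, -0.6], [0, 0, 0, 0, 0, -90, -0.6], [0, 0, 0, 0, 0, -125, -0.6]]}}

```text
clock: 16.38
position: [456.8, -276.7, 205.2]
ee_rot: [0.73, -0.683, -0.002, 0.0]
contact_force: [0.4, -0.5, -4.6]
gripper_width: 58.8
grasp_force: 65.6
```

>>> {"name": "carry_out", "arguments": {"motion": [[0, 0, 0, 0, 0, -35, -0.6], [0, 0, 0, 0, 0, -65, -0.6], [0, 0, 0, 0, 0, -90, -0.6], [0, 0, 0, -5, 0, -105, -0.6], [0, 0, 0, -20, -1, -115, -0.6]]}}

```text
clock: 17.0
position: [457.2, -256.6, 319.8]
ee_rot: [0.73, -0.684, -0.001, 0.0]
contact_force: [1.0, 0.1, -4.2]
gripper_width: 58.6
grasp_force: 65.6
```

>>> {"name": "carry_out", "arguments": {"motion": [[0, 0, 0, -30, -2, 0, -0.6], [0, 0, 0, -70, -4, 0, -0.6], [0, 0, 0, -112, -7, 0, -0.6], [0, 0, 0, -154, -10, 0, -0.6], [0, 0, 0, -196, -12, 0, -0.6]]}}

```text
clock: 17.62
position: [455.5, -58.8, 319.3]
ee_rot: [0.73, -0.683, -0.001, 0.001]
contact_force: [0.1, 0.3, -4.1]
gripper_width: 58.8
grasp_force: 65.6
```

>>> {"name": "carry_out", "arguments": {"motion": [[0, 0, 0, -42, -3, 0, -0.6], [0, 0, 0, -84, -5, 0, -0.6], [0, 0, 0, -126, -8, 0, -0.6], [0, 0, 0, -168, -10, 0, -0.6], [0, 0, 0, -210, -13, 0, -0.6]]}}

```text
clock: 18.25
position: [454.0, 151.2, 319.4]
ee_rot: [0.731, -0.683, -0.001, 0.001]
contact_force: [1.0, -0.3, -3.9]
gripper_width: 58.5
grasp_force: 65.6
```

>>> {"name": "carry_out", "arguments": {"motion": [[0, 0, 0, -40, -3, 0, -0.6], [0, 0, 0, -80, -5, 0, -0.6], [0, 0, 0, -115, -8, 0, -0.6], [0, 0, 0, -140, -9, 0, -0.6], [0, 0, 0, -155, -10, 0, -0.6]]}}

```text
clock: 18.88
position: [454.4, 305.9, 319.6]
ee_rot: [0.731, -0.683, -0.0, 0.001]
contact_force: [-0.6, -0.6, -4.1]
gripper_width: 58.9
grasp_force: 65.6
```

```bash
python3 -c "
from h import *
to([454.5,309,130],182)
"
```

```text
turn [ 0.002 -0.001  0.033] shift [ -3.3  -0.6 189.6] | clk 18.88 pos [454.4 305.9 319.6] w 58.9 q6 -0.82 F [-0.6 -0.6 -4.1]
```

```bash
python3 -c "
from h import *
im=get_image('wrist'); c=im['color']; hsv=cv2.cvtColor(c,cv2.COLOR_BGR2HSV); s=read_state(); p=s['position']
m=cv2.inRange(hsv,(45,70,30),(85,255,255)); n,l,st,ce=cv2.connectedComponentsWithStats(m)
print([list(x) for x in st[1:] if x[4]>100], p.round(1))
a=np.linspace(0,6.2832,60)
for dy in(-5,0,5):
  P=np.array([[p[0]+30*np.cos(k),p[1]+dy+30*np.sin(k),p[2]+22.3] for k in a]); q=proj(im,P); print(dy,q.min(0).round(1),q.max(0).round(1))
cv2.imwrite('pics/w5.png',c)
"
```

```text
[[np.int32(201), np.int32(175), np.int32(158), np.int32(180), np.int32(20947)], [np.int32(0), np.int32(288), np.int32(14), np.int32(36), np.int32(365)]] [454.9 307.1 319.6]
-5 [197.2 222.3] [356.4 365.1]
0 [197.1 235.7] [354.6 375.5]
5 [197.1 248.7] [352.9 385.6]
```

View pics/w5.png

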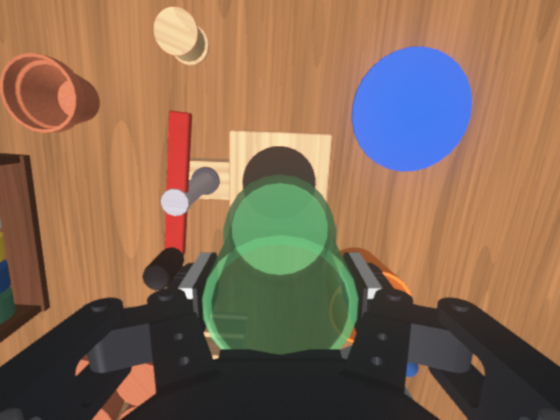

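Held vase: the near rim edge is at v≈237, which puts the vase centre on the TCP. Now lowering it.

>>> {"name": "carry_out", "arguments": {"motion": [[0, 0, 0, -1, 0, 15, -0.6], [0, 0, 0, -2.5, 0, 45, -0.6], [0, 0, 0, -2.5, 0, 80, -0.6], [0, 0, 0, -2.5, 0, 115, -0.6], [0, 0, 0, -2.5, 0, 145, -0.6]]}}

```text
clock: 19.55
position: [454.4, 305.4, 173.2]
ee_rot: [0.73, -0.684, -0.0, 0.001]
contact_force: [-0.4, 1.2, -4.9]
gripper_width: 59.2
grasp_force: 65.6
```

>>> {"name": "carry_out", "arguments": {"motion": [[0, 0, 0, 0, 0, 18, -0.6], [0, 0, 0, 0, 0, 30, -0.6], [0, 0, 0, 0, 0, 38, -0.6], [0, 0, 0, 0, 0, 44, -0.6], [0, 0, 0, 0, 0, 47, -0.6]]}}

```text
clock: 20.18
position: [455.1, 307.4, 128.4]
ee_rot: [0.73, -0.683, 0.0, -0.0]
contact_force: [-1.1, 0.0, -4.0]
gripper_width: 58.8
grasp_force: 65.6
```

>>> {"name": "carry_out", "arguments": {"motion": [[0, 0, 0, 0, 0, 2, -0.6], [0, 0, 0, 0, 0, 4, -0.6], [0, 0, 0, 0, 0, 5, -0.6], [0, 0, 0, 0, 0, 6, -0.6], [0, 0, 0, 0, 0, 6, -0.6]]}}

```text
clock: 20.8
position: [455.0, 307.3, 122.3]
ee_rot: [0.73, -0.683, -0.0, 0.0]
contact_force: [-0.2, -0.8, -3.5]
gripper_width: 58.6
grasp_force: 65.6
```

>>> {"name": "carry_out", "arguments": {"motion": [[0, 0, 0, -1, 0, 1, -0.6], [0, 0, 0, -1.5, 0, 1.5, -0.6], [0, 0, 0, -1.5, 0, 2, -0.6], [0, 0, 0, -1.5, 0, 2, -0.6]]}}

```text
clock: 21.3
position: [455.1, 308.4, 121.7]
ee_rot: [0.731, -0.683, 0.0, 0.0]
contact_force: [-1.7, -4.3, 5.7]
gripper_width: 58.5
grasp_force: 66.6
```

Contact. Release gently and rise.

>>> {"name": "carry_out", "arguments": {"motion": [[0, 0, 0, 0, 0, 0, 0.45], [0, 0, 0, 0, 0, 0, 0.6], [0, 0, 0, 0, 0, 0, 0.8], [0, 0, 0, 0, 0, 0, 0.8], [0, 0, 0, 0, 0, 0, 0.8]]}}

```text
clock: 21.92
position: [454.9, 308.9, 120.2]
ee_rot: [0.73, -0.683, -0.0, -0.0]
contact_force: [-0.5, -0.2, 0.1]
gripper_width: 76.7
grasp_force: 0.0
```

>>> {"name": "carry_out", "arguments": {"motion": [[0, 0, 0, 0, 0, -15, 0.8], [0, 0, 0, 0, 0, -45, 0.8], [0, 0, 0, 0, 0, -85, 0.8], [0, 0, 0, 0, 0, -130, 0.4], [0, 0, 0, 0, 0, -170, 0]]}}

```text
clock: 22.55
position: [455.0, 308.8, 293.5]
ee_rot: [0.73, -0.683, 0.0, -0.001]
contact_force: [0.6, 0.7, -1.0]
gripper_width: 43.4
grasp_force: 0.0
```

>>> {"name": "carry_out", "arguments": {"motion": [[0, 0, 0, 0, 0, -5, 0], [0, 0, 0, 0, 0, -5, 0]]}}

```text
clock: 22.8
position: [454.7, 308.7, 295.9]
ee_rot: [0.73, -0.683, -0.0, -0.001]
contact_force: [-0.2, 0.3, -1.6]
gripper_width: 42.4
grasp_force: 0.0
```

```bash
python3 -c "
from h import *
im=get_image('wrist'); cv2.imwrite('pics/w6.png',im['color'])
print('seat top, rim c',proj(im,[[454.5,309,144],[549.6,311,172],[549.6,366,210]]).round(1))
a=np.linspace(0,6.2832,60)
q=proj(im,np.array([[454.5+30*np.cos(k),309+30*np.sin(k),144] for k in a])); print(q.min(0),q.max(0))
to([551.6,364.3,300],174)
"
```

```text
seat top, rim c [[278.8 202.6]
 [163.4 205.2]
 [147.6 288. ]]
[245.95425036 169.7643731 ] [311.61191177 233.73058324]
turn [ 0.001 -0.001  0.172] shift [ -49.2 -100.7   -5.3] | clk 22.85 pos [454.4 308.5 294.8] w 42.9 q6 -0.82 F [-0.1  0.1 -0. ]
```

View pics/w6.png

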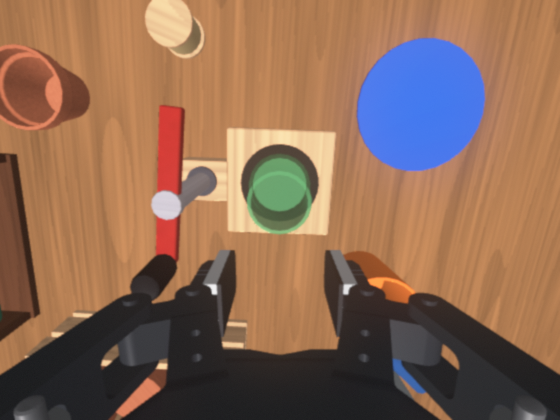

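Vase rim spans (247–311, 172–233), which matches a vase centred on the platform. Next I go back to the knob.

>>> {"name": "carry_out", "arguments": {"motion": [[0, 0, 0.02, -12, -25, 0, 0], [0, 0, 0.04, -30, -62, 0, 0], [0, 0, 0.065, -49, -101, 0, 0], [0, 0, 0.065, -49, -101, 15, 0], [0, 0, 0.065, -49, -101, 40, 0]]}}

```text
clock: 23.48
position: [552.0, 364.1, 253.2]
ee_rot: [0.708, -0.706, -0.0, 0.001]
contact_force: [-1.2, 0.8, 0.2]
gripper_width: 42.7
grasp_force: 0.0
```

>>> {"name": "carry_out", "arguments": {"motion": [[0, 0, 0, 0, 0, 25, 0], [0, 0, 0, 0, 0, 50, 0], [0, 0, 0, 0, 0, 65, 0], [0, 0, 0, 0, 0, 65, -0.15], [0, 0, 0, 0, 0, 65, -0.3]]}}

```text
clock: 24.1
position: [552.7, 364.7, 191.3]
ee_rot: [0.708, -0.706, 0.0, -0.001]
contact_force: [-0.1, 0.3, 0.4]
gripper_width: 29.7
grasp_force: 0.0
```

>>> {"name": "carry_out", "arguments": {"motion": [[0, 0, 0, 0, 0, 0, -0.3], [0, 0, 0.14, 0.5, -7.7, 0, -0.3], [0, 0, 0.28, 2.1, -15.2, 0, -0.3], [0, 0, 0.42, 4.8, -22.4, 0, -0.3], [0, 0, 0.56, 8.4, -29.2, 0, -0.3]]}}

```text
clock: 24.72
position: [581.4, 356.1, 191.0]
ee_rot: [-0.483, 0.876, 0.0, -0.0]
contact_force: [-2.2, 0.6, 0.7]
gripper_width: 29.4
grasp_force: 0.8
```

>>> {"name": "carry_out", "arguments": {"motion": [[0, 0, 0.14, 0.5, -7.7, 0, -0.3], [0, 0, 0.28, 2.1, -15.2, 0, -0.3], [0, 0, 0.42, 4.8, -22.4, 0, -0.3], [0, 0, 0.56, 8.4, -29.2, 0, -0.3], [0, 0, 0.7, 12.9, -35.4, 0, -0.3]]}}

```text
clock: 25.35
position: [604.7, 326.8, 191.0]
ee_rot: [-0.154, 0.988, 0.001, 0.0]
contact_force: [-1.3, 0.7, 0.2]
gripper_width: 29.7
grasp_force: 0.7
```

>>> {"name": "carry_out", "arguments": {"motion": [[0, 0, 0.12, 0.4, -6.6, 0, -0.3], [0, 0, 0.24, 1.6, -13.1, 0, -0.3], [0, 0, 0.33, 3.0, -17.8, 0, -0.3], [0, 0, 0.33, 3.0, -17.8, 0, -0.3], [0, 0, 0.33, 3.0, -17.8, 0, -0.3]]}}

```text
clock: 25.98
position: [607.0, 310.8, 191.0]
ee_rot: [0.008, 1.0, 0.002, 0.001]
contact_force: [-2.3, 6.2, -1.3]
gripper_width: 29.8
grasp_force: 2.5
```

```bash
python3 -c "
from h import *
to([604.5,312.3,190],91.3)
"
```

```text
turn [ 0.004  0.001 -0.039] shift [2.5 1.4 1. ] | clk 25.98 pos [607.  310.8 191. ] w 29.8 q6 -2.29 F [-2.3  6.2 -1.3]
```

>>> {"name": "carry_out", "arguments": {"motion": [[0, 0, 0, 0, 1.5, 0, 0], [0, 0, 0, 0, 1.5, 0, 0], [0, 0, 0, 0, 1.5, -20, 0], [0, 0, 0, 0, 1.5, -60, 0], [0, 0, 0, 0, 1.5, -100, 0]]}}

```text
clock: 26.6
position: [607.6, 309.5, 291.4]
ee_rot: [0.009, 1.0, -0.0, -0.0]
contact_force: [-0.0, 0.4, 0.8]
gripper_width: 42.8
grasp_force: 0.0
```

>>> {"name": "carry_out", "arguments": {"motion": [[0, 0, 0, 0, 1, -10, 0], [0, 0, 0, 0, 1, -10, 0], [0, 0, 0, 0, 1, -10, 0]]}}

```text
clock: 26.98
position: [606.9, 310.7, 298.3]
ee_rot: [0.009, 1.0, -0.001, -0.002]
contact_force: [0.7, 0.0, 0.1]
gripper_width: 42.3
grasp_force: 0.0
```

```bash
python3 -c "
from h import *
im=get_image('wrist'); c=im['color']; h=cv2.cvtColor(c,cv2.COLOR_BGR2HSV)
m=cv2.inRange(h,(0,170,90),(6,255,255))|cv2.inRange(h,(174,170,90),(180,255,255))
q=proj(im,[[549.6,311,166],[500,310,166]]); print('expected arm dir px',q.round(1))
m[:, :200]=0; m[:,360:]=0; m[240:]=0
n,l,s,ce=cv2.connectedComponentsWithStats(m)
for i in range(1,n):
  if s[i,4]>200: print(s[i],px(im,*ce[i],166),cv2.fitLine(cv2.findNonZero((l==i).astype('uint8')),2,0,.01,.01).ravel())
ys,xs=np.nonzero(m); P=np.array([px(im,x,y,166)[:2] for x,y in zip(xs[::7],ys[::7])]); print('ends',P.min(0),P.max(0)); f=np.polyfit(P[:,0],P[:,1],1); print('arm angle',np.arctan(f[0]),'joint',np.arctan(f[0])-.022)
g=cv2.inRange(h,(45,70,30),(85,255,255)); n,l,s,ce=cv2.connectedComponentsWithStats(g); print('green',[list(map(int,k)) for k in s[1:] if k[4]>150])
a=np.linspace(0,6.2832,60); q=proj(im,np.array([[454.5+30*np.cos(k),309+30*np.sin(k),144] for k in a])); print(q.min(0),q.max(0))
to([605,312,300],90)
"
```

```text
expected arm dir px [[279.9 139.8]
 [277.5  73.6]]
[ 266   31   25   94 1933] [501.6 310.5 166. ] [4.4502534e-02 9.9900925e-01 2.7814435e+02 7.5823074e+01]
[272 154  22  43 787] [578.1 312.8 166. ] [4.6364922e-02 9.9892455e-01 2.8260229e+02 1.7502669e+02]
ends [470.6 301.8] [595.2 320.6]
arm angle 0.020229160916791257 joint -0.0017708390832087417
green [[240, 0, 73, 80, 3481], [101, 347, 19, 23, 220], [124, 386, 24, 19, 207]]
[237.79142441 -26.8405675 ] [313.00726757  57.7940523 ]
turn [-0.002 -0.003 -0.017] shift [ 2.   1.3 -1.8] | clk 27.02 pos [607.  310.7 298.2] w 42.5 q6 -2.30 F [-0.1 -0.8 -0.1]
```

```bash
python3 -c "
from h import *
print(job_done())"
```

```text
the job is handed in; nothing more can be done
None
```

The job is handed in at about 27 s: the pail is upright on the cork mat, the vase is centred on the platform, and the arm is back over it at about 0 rad by camera; the verdict wasn't shown, and I viewed 11 pictures, one over the limit of 10.

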